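# Clamp a walnut blank in the slotted jig

## Task

Clamp the walnut blank in the slotted jig: push the sliding jaw until it presses the blank squarely against the fixed stop block, then turn the jaw's two clamping levers clockwise to their end stops, the one nearer the robot first and then the far one. After that swing the steel hold-down strap clockwise to its stop so that it lies square across the blank, and finally turn the strap's own lever clockwise to its end stop. Leave the things standing round the jig where they are.

Things in the scene. Friction and masses are not known exactly. Their poses are not given: they have to be found in the camera images.
- jig: Fixed jig. Slotted steel plate 156 (x) x 200 (y) x 16 mm; origin at the centre of its underside, z up, x roughly away from the robot, y roughly to its left. T-slots along y at x = -55 and +55 mm. At the right end a fixed dark steel stop block, y = -100 to -60 mm, top z = 38 mm; its face at y = -60 mm takes the blank, which lies on the plate between it and the sliding jaw.
- blank: Loose walnut blank, 42 x 110 x 22 mm, about 0.12 kg, flat on the jig's plate (its top 38 mm above the table), length roughly along the jig's x, not yet square; a plain straight piece with two dark drilled dowel holes in its top, 80 mm apart. Origin at the centre of its underside; its own y runs along its length.
- jaw (a joint): Slide (m) of the aluminium jaw, 156 mm along jig x, 44 mm along y, z = 16 to 38 mm. 0 = open: inner face at jig y = +42 mm, outer face at +86 mm. Grows as it moves along jig -y, towards the stop; about 0.060 when it holds the blank against the stop (the blank stops it). Slides stiffly, about 5 N; stays where left.
- jaw_push (a point): Middle of the jaw's outer (left, +y) upright face, z = 28 mm: the place to push the jaw with closed fingertips. Moves with the jaw.
- near_lever (a joint): Turn (rad) of the black lever on the jaw's end nearer the robot; upright axis at jig x = -55 mm, 17 mm inwards of the jaw's outer face. 0 = arm about along jig +y (1.6 rad anticlockwise from +x); grows clockwise from above to its end stop at 1.6, arm along jig +x. Friction 0.12 N m, stays where left. Hub 27 mm across, arm 12 mm thick, 18 mm ball 56 mm from the axis.
- near_lever_arm (a point): Point in the middle of the near lever's arm, 45 mm from its axis, z = 56 mm (arm from z = 50 to 62 mm here; the jaw's top is at 38 mm): push on the arm's side about here.
- far_lever (a joint): Turn of the equal lever on the far end of the jaw, axis at jig x = +55 mm, otherwise exactly as the near lever: 0 = arm along jig +y, end stop at 1.6 with the arm along jig +x.
- far_lever_arm (a point): Point in the middle of the far lever's arm, 45 mm from its axis, z = 56 mm.
- strap (a joint): Turn (rad) of the steel hold-down strap about an upright bolt at jig x = 0, y = -80 mm, on the stop block. 0 = pointing along jig -x, off the blank; grows clockwise from above to its stop at 1.57, pointing along jig +y across the blank. 24 mm wide, z = 41 to 56 mm (3 mm above block and blank), nose 62 mm from the axis. Friction 0.3 N m, stays where left.
- strap_nose (a point): Point in the middle of the strap's thickness near its nose, 50 mm from its axis, z = 48.5 mm.
- strap_lever (a joint): Turn (rad) of the strap's black lever relative to the strap, same axis, carried round with the strap. 0 = arm 1.54 rad clockwise from the strap's direction; grows clockwise from above to its end stop at 1.6, pointing opposite to the strap's nose (strap at its stop: 0 = about jig +x, 1.6 = jig -y). Size and friction as the other levers.
- strap_lever_arm (a point): Point in the middle of the strap lever's arm, 45 mm from its axis, z = 74 mm (arm from z = 68 to 80 mm here; the strap's top is at 56 mm, the ball's top at 86 mm).
- tape_measure: Bystander: yellow and black tape measure, 37 x 85 x 66 mm, origin at the centre of its underside. Leave alone.
- stain_tin: Bystander: round orange tin, 75 mm across, 56 mm high, origin at the centre of its underside. Leave alone.
- masking_roll: Bystander: roll of masking tape lying flat, 105 mm across, 25 mm high, origin at the centre of its underside. Leave alone.

How it is judged:
On the way, in this order (a step that is already met when the one before it is completed fails the run):
1. the jaw presses the blank squarely against the stop block (value of joint jaw above 0.0575 m and angle between the y axis of blank and the x axis of jig, either way round below 0.06 rad), for 0.2 s.
2. the jaw's near lever is at its end stop (value of joint near_lever above 1.48 rad), for 0.2 s.
3. the jaw's far lever is at its end stop (value of joint far_lever above 1.48 rad), for 0.2 s.
4. the strap is swung to its stop, square across the blank (value of joint strap above 1.47 rad), for 0.2 s.
5. the strap's lever is at its end stop (value of joint strap_lever above 1.48 rad), for 0.2 s.
At the end, for the whole second after the job is handed in: Blank flat on the plate, square within 0.06 rad; jaw closed on it (jaw slide over 57.5 mm); both jaw levers and the strap's lever within 0.12 rad of their end stops (over 1.48 rad), the strap within 0.1 rad of its own (over 1.47 rad); blank at rest (all of step 1 and angle between blank's own z axis and vertical below 0.06 rad and height (world z) of blank below 0.02 m and value of joint each of near_lever, far_lever, strap_lever above 1.48 rad and value of joint strap above 1.47 rad and linear speed of blank below 0.01 m/s); the robot touches nothing.
It fails at once if the tape measure is shifted by more than 30 mm (distance of tape_measure from where it was at the start of the episode above 0.03 m).
It fails at once if the tin is shifted by more than 30 mm (distance of stain_tin from where it was at the start of the episode above 0.03 m).
It fails at once if the masking roll is shifted by more than 30 mm (distance of masking_roll from where it was at the start of the episode above 0.03 m).
It also fails if it takes over 67 s, if anything falls off the work surface, if the arm or the gripper's body presses on something with over 40 N, if the wrist force passes 120 N, or if a joint passes its speed limit or range.

## Robot

A 6-joint arm with a two-finger parallel gripper is mounted at the origin on the work surface; the furniture and walls round the work are solid. World frame = base frame: x ahead of the robot, y to its left, z up, the work surface at z = 0. Lengths are in m, angles in rad, forces in N, time in s.
With the tool pointing down it reaches from about 0.25 to 0.725 m from the base axis. Payload 9.7 kg.
Tool frame: the origin (TCP) lies between the finger pads; the fingertips stand 19 mm ahead of it and the grasp point (between the pads) is the TCP (robot.tcp_to_tips is the distance from the TCP to the fingertips, in m); z points along the fingers, y is the line along which they close (so a half turn about z gives the same grasp; the last joint's range is limited). The gripper opens to 85 mm and grips with 20 to 120 N. Pads are 22 mm wide; open, the fingers measure 114 mm over their backs; the gripper's body (76 mm by 85 mm) begins 54 mm behind the grasp point. The pads swing forward as they close: fully open they stand 13 mm farther back than shut.
Start: joints at [1.239, 0.087, 0.176, 1.66, 0, 1.571], TCP at [0.179, 0.52, 0.25] pointing down, gripper open.
Joint ranges: [-3.13, 3.13], [-0.85, 1.81], [-1.15, 1.24], [-2.2, 2.28], [-1.44, 1.52], [-3.14, 3.14]. Speed limits (rad/s): [2.22, 2.22, 2.57, 3.14, 3.14, 3.14].

## Interface

Orientations are given as [roll, pitch, yaw] about the fixed x, y, z axes, in that order (R = Rz(yaw) Ry(pitch) Rx(roll)).
In Python, from workcell import monitor, viewer, ticket, robot gives the robot as it stands. The module is installed in compiled form; this text tells all that it offers.
- The arm moves only by the tool carry_out, never from a script. Its argument "rows" is a list of rows, each a list of 3 entries, a list of its own where there are three numbers: the turn, a rotation vector about the tool's x, y, z in degrees, then the shift along the tool's x, y, z in mm, then the finger opening in mm, from 0 to 85.4. In form: [[[rx, ry, rz], [dx, dy, dz], grip], ...]. A call has 1 to 8 rows; each row shifts and turns the commanded pose from where the row before left it, along the tool's axes as they then stand; what a row does not reach is not made up. A row lasts 1/10 s, in which the tool goes at most 50 mm and 8.59 degrees, less where a joint would pass 70% of its speed; a pose out of reach is approached as far as the arm can. A call is refused whole if a number of a shift passes 50 or a number of a turn 8.59, either way. A call with a gripper value outside its range is refused whole. The fingers move at their own pace and stop on an object; "force" is the grip in N (left out, the last holds). Time passes only in rows, so rows that do not move let the fingers close. It gives the time, the measured TCP pose, the force, the opening and the grip force at its end, in the units of the state.
- monitor.get_obs(): the state, without advancing time (a new reading comes with each control period).
- viewer.capture(name): name is "side" or "top"; returns a dict with "color" (420x560x3 uint8, red, green, blue), "fx", "fy", "cx", "cy" (pixels), "k1" (the pictures are not rectified: a ray, as slopes to the right and down, at radius r is drawn at 1 + k1 r^2 times it, then the intrinsics apply), "R" (3x3) and "t" (3): a world point X has camera coordinates R X + t. Camera axes: x right, y down, z forward; pixel columns grow to the right and rows downward; lengths in m; the calibration is good to about 2 mm. A picture is of the moment at which its call begins. There is no depth.
- ticket.finish_job(): hands the job in; it is judged then, once.
The state is a dict: "time": time; "joint_pos": joint angles; "dq": joint speeds; "joint_torque": joint torques, N m; "ee_pos": TCP position; "tcp_rot": TCP orientation; "force": force on the tool from outside, world axes, zero at the start; "ft_torque": the same for the moment, N m; "width": finger opening in m; "finger_force": force on a finger pad.
Only numpy, scipy, OpenCV 4.12 (cv2) and the standard library are available. Lean on these libraries where they do the work, as an engineer would, in place of code of your own. Each camera call takes 0.05 s, during which the arm holds its last target. There are 200 camera calls.

## Working session

There is one attempt and no reset: what is moved stays moved. The work goes in short steps, Python scripts to look and compute and a tool call to move; the robot and the scene stay as the last step left them, time stands still between calls to the robot, and variables do not carry over. Pictures are saved under pics/ and viewed, at most 10 in all, crops included, and the job is handed in when it is done.

Besides the shell and the picture viewer there is one more tool, called after "Emit:" by a JSON object that holds its "op" and its "data", one argument or row to a line. carry_out: Moves the arm, as the interface text tells. Its arguments: {"type":"object","properties":{"rows":{"type":"array"},"force":{"type":"number"}},"required":["rows"]}

```bash
mkdir -p pics; cat > h.py <<'E'
import numpy as np, cv2
from workcell import monitor, viewer, ticket, robot
def snap(n,f):
    c=viewer.capture(n); cv2.imwrite(f'pics/{f}.png',cv2.cvtColor(c['color'],cv2.COLOR_RGB2BGR)); np.save(f'pics/{f}.npy',c,allow_pickle=True); return c
def load(f): return np.load(f'pics/{f}.npy',allow_pickle=True).item()
def ray(c,u,v,z):
    K=np.array([[c['fx'],0,c['cx']],[0,c['fy'],c['cy']],[0,0,1.]])
    p=cv2.undistortPoints(np.array([[[u,v]]],float),K,np.array([c['k1'],0,0,0.]))[0,0]
    R=np.array(c['R']);t=np.array(c['t']); o=-R.T@t; d=R.T@np.array([p[0],p[1],1]); return o+d*(z-o[2])/d[2]
def proj(c,X):
    K=np.array([[c['fx'],0,c['cx']],[0,c['fy'],c['cy']],[0,0,1.]])
    return cv2.projectPoints(np.array([X],float),cv2.Rodrigues(np.array(c['R']))[0],np.array(c['t'],float),K,np.array([c['k1'],0,0,0.]))[0][0,0]
E
python3 - <<'E'
from h import *
for n in('top','side'):
    c=snap(n,n+'0'); print(n,c['fx'],c['k1'],-np.array(c['R']).T@np.array(c['t']),np.round(c['R'],2).tolist())
print(monitor.get_obs())
E
```

```text
top 432.1195185591919 -0.12378245990613658 [ 0.24636464 -0.18153377  0.89064476] [[-0.06, -1.0, -0.0], [-0.97, 0.06, -0.22], [0.22, -0.01, -0.98]]
side 400.6451593185177 -0.07935733491215895 [0.31028048 0.5101217  0.55526859] [[-0.99, -0.16, 0.0], [-0.09, 0.57, -0.81], [0.13, -0.8, -0.58]]
{'time': 0.1, 'joint_pos': array([ 1.23898209e+00,  8.74356158e-02,  1.75233352e-01,  1.65976355e+00,
       -1.47672518e-05,  1.57079997e+00]), 'dq': array([ 0.0014233 , -0.00169777,  0.00051274, -0.00209997, -0.00075758,
        0.00041194]), 'joint_torque': array([-1.11379231e-04, -5.21557188e+01,  4.65655839e+01,  1.60055252e-02,
        2.04140832e-06, -1.12495165e-06]), 'ee_pos': array([0.1791194 , 0.51984783, 0.24964739]), 'tcp_rot': array([-3.14042317e+00,  1.47715020e-05,  2.80977479e+00]), 'force': array([0.59064619, 0.31740703, 0.11413125]), 'ft_torque': array([-0.00067634, -0.00195107,  0.00348779]), 'finger_force': 0.0, 'width': 0.08546333498603666}
```

View pics/top0.png

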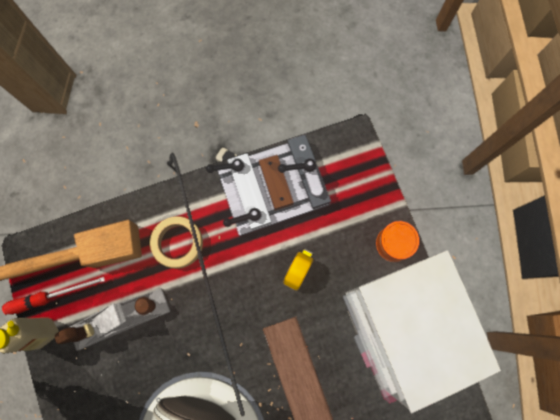

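View pics/side0.png

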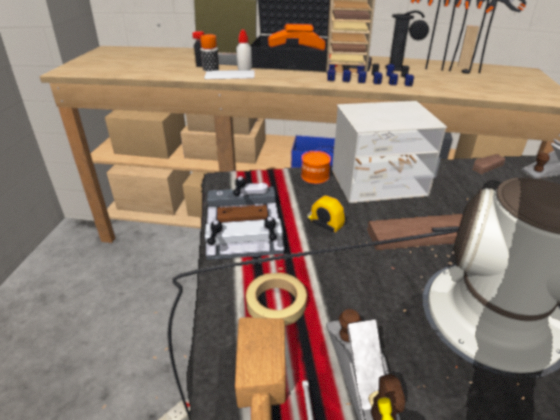

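```bash
python3 - <<'E'
from h import *
a=cv2.imread('pics/top0.png')[125:245,200:340]; b=cv2.imread('pics/side0.png')[165:265,195:295]
a=cv2.resize(a,None,fx=5,fy=5,interpolation=cv2.INTER_CUBIC)
cv2.imwrite('pics/ca.png',a)
cv2.imwrite('pics/cb.png',cv2.resize(b,None,fx=6,fy=6,interpolation=cv2.INTER_CUBIC))
c=load('top0')
for p in[(0,0,0),(.4,-.2,0),(.179,.52,.25)]: print(p,proj(c,p),proj(load('side0'),p))
E
```

```text
(0, 0, 0) [200.86593496 439.26313973] [495.97688116 312.26475549]
(0.4, -0.2, 0) [289.67932102 233.35226894] [289.84610319 222.94137887]
(0.179, 0.52, 0.25) [-121.47113274  357.12103766] [515.50499018 698.35144048]
```

View pics/ca.png

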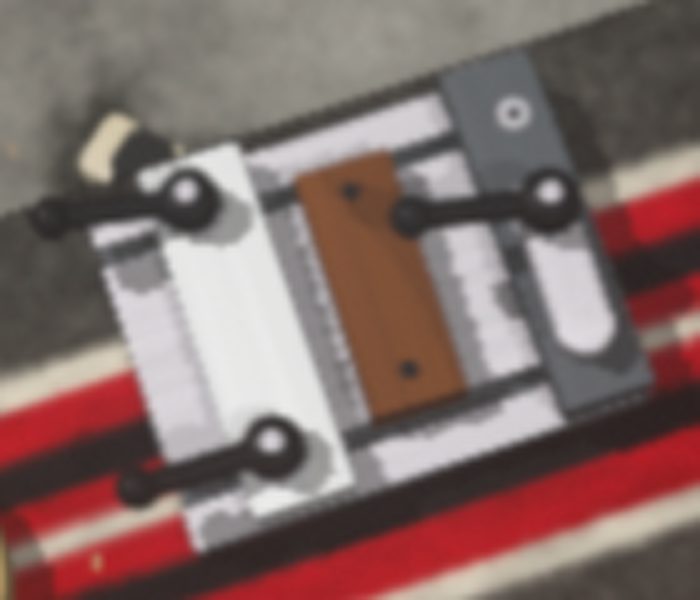

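View pics/cb.png

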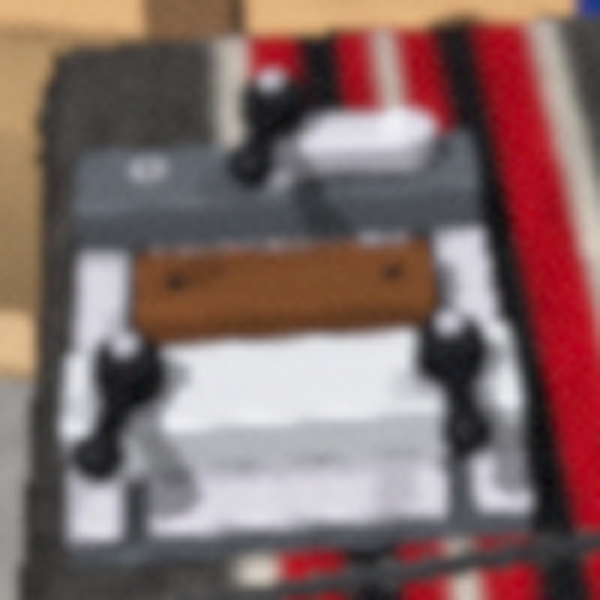

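```bash
cat > fit.py <<'E'
from h import *
from scipy.optimize import least_squares
c=load('top0'); px=lambda u,v:((u+.5)/5-.5+200,(v+.5)/5-.5+125)
P=[((440,75),(78,-60,38)),((530,50),(78,-100,38)),((650,385),(-78,-100,38)),((567,415),(-78,-60,38)),((200,552),(-78,100,16)),
 ((240,143),(78,42,38)),((355,488),(-78,42,38)),((258,515),(-78,86,38))]
W=np.array([ray(c,*px(*a),b[2]/1e3)[:2] for a,b in P]); J=np.array([b[:2] for a,b in P])/1e3
f=lambda p:np.c_[p[0]+np.cos(p[2])*J[:,0]-np.sin(p[2])*J[:,1],p[1]+np.sin(p[2])*J[:,0]+np.cos(p[2])*J[:,1]]
s=least_squares(lambda p:(f(p)-W).ravel(),[.45,-.15,0],loss='soft_l1',f_scale=.002)
print(s.x,'deg',np.degrees(s.x[2]));print(np.round((f(s.x)-W)*1e3,1).tolist())
x,y,a=s.x; R=np.array([[np.cos(a),-np.sin(a)],[np.sin(a),np.cos(a)]])
for n,q,z in[('h1',(350,190),.038),('h2',(408,370),.038),('nearhub',(270,447),.065),('farhub',(187,200),.065),('straphub',(550,197),.085),('strapball',(408,216),.077),('nearball',(132,488),.056),('farball',(47,217),.056)]:
    w=ray(c,*px(*q),z)[:2]; print(n,w.round(4),(R.T@(w-[x,y])*1e3).round(1))
s2=load('side0')
for j in[(78,-60,38),(-78,-60,38),(-78,100,16),(78,100,16),(78,86,38),(-78,86,38)]:
    w=np.r_[R@np.array(j[:2])/1e3+[x,y],j[2]/1e3]; u=proj(s2,w); print(j,((u-[195,165]+.5)*6-.5).round())
E
python3 fit.py
python3 - <<'E'
from h import *
c=load('top0');im=cv2.cvtColor(c['color'],cv2.COLOR_RGB2HSV)
for n,lo,hi,z in[('yellow',(20,150,120),(32,255,255),.06),('orange',(5,200,150),(15,255,255),.056),('roll',(18,50,150),(28,140,255),.025)]:
    m=cv2.inRange(im,lo,hi); k,l,s,ce=cv2.connectedComponentsWithStats(m)
    for i in range(1,k):
        if s[i,4]>200: print(n,s[i].tolist(),ray(c,*ce[i],z).round(3))
E
```

```text
[ 0.50314607 -0.17264752  0.26769552] deg 15.337823312359303
[[0.6, -2.2], [2.2, -2.0], [0.6, -5.2], [0.5, -1.3], [1.4, -0.0], [-1.2, 10.7], [-1.7, 9.6], [-4.7, 12.5]]
h1 [ 0.5448 -0.1671] [41.7 -5.7]
h2 [ 0.4661 -0.1866] [-39.4  -3.6]
nearhub [ 0.4315 -0.1306] [-58.   59.5]
farhub [ 0.5353 -0.1017] [49.8 59.9]
straphub [ 0.5206 -0.2461] [ -2.6 -75.5]
strapball [ 0.5189 -0.1901] [ 10.6 -21. ]
nearball [ 0.4203 -0.0748] [-54.  116.3]
farball [ 0.535  -0.0435] [ 64.9 116.2]
(78, -60, 38) [ 73. 206.]
(-78, -60, 38) [479. 181.]
(-78, 100, 16) [526. 497.]
(78, 100, 16) [ 61. 529.]
(78, 86, 38) [ 56. 452.]
(-78, 86, 38) [522. 421.]
yellow [284, 250, 28, 40, 674] [ 0.319 -0.21   0.06 ]
orange [381, 221, 38, 38, 1123] [ 0.364 -0.414  0.056]
roll [150, 216, 47, 52, 848] [0.39  0.044 0.025]
```

```bash
sed -i 's/^ ((240,143).*/]/; s/((200,552),(-78,100,16)),$/((200,552),(-78,100,16)),/' fit.py; sed -i 's/(x,y)/(x,y)/' fit.py; python3 fit.py
```

```text
[ 0.5019645  -0.17078487  0.27153358] deg 15.557728108787797
[[-0.4, 0.0], [1.3, 0.2], [-0.1, -3.5], [-0.4, 0.3], [-0.1, 1.4]]
h1 [ 0.5448 -0.1671] [42.3 -7.9]
h2 [ 0.4661 -0.1866] [-38.8  -5.6]
nearhub [ 0.4315 -0.1306] [-57.1  57.6]
farhub [ 0.5353 -0.1017] [50.7 57.6]
straphub [ 0.5206 -0.2461] [ -2.2 -77.6]
strapball [ 0.5189 -0.1901] [ 11.1 -23.1]
nearball [ 0.4203 -0.0748] [-52.9 114.4]
farball [ 0.535  -0.0435] [ 65.9 113.8]
(78, -60, 38) [ 73. 209.]
(-78, -60, 38) [481. 184.]
(-78, 100, 16) [530. 500.]
(78, 100, 16) [ 64. 534.]
(78, 86, 38) [ 58. 456.]
(-78, 86, 38) [525. 424.]
```

```bash
python3 - <<'E'
from h import *
a,b=load('top0'),load('side0')
def tri(p,q):
    A0,A1=ray(a,*p,0),ray(a,*p,.5);B0,B1=ray(b,*q,0),ray(b,*q,.3)
    M=np.c_[A1-A0,-(B1-B0)];s=np.linalg.lstsq(M,B0-A0,rcond=None)[0]
    P=A0+s[0]*(A1-A0);Q=B0+s[1]*(B1-B0);print(((P+Q)/2).round(3),np.linalg.norm(P-Q).round(3))
tri((171,156),(178,280)); tri((240,412),(450,232))
for z in(0,.1,.2,.3): print(z,ray(a,171,156,z)[:2].round(3),ray(a,240,412,z)[:2].round(3),ray(b,178,280,z)[:2].round(3),ray(b,300,257,z)[:2].round(3))
E
```

```text
[0.572 0.04  0.034] 0.005
[ 0.081 -0.093  0.1  ] 0.019
0 [0.588 0.05 ] [ 0.05 -0.08] [0.586 0.01 ] [ 0.364 -0.091]
0.1 [0.55  0.024] [ 0.072 -0.091] [0.537 0.1  ] [0.354 0.017]
0.2 [ 0.511 -0.002] [ 0.094 -0.103] [0.487 0.19 ] [0.345 0.125]
0.3 [ 0.473 -0.028] [ 0.116 -0.114] [0.437 0.28 ] [0.335 0.234]
```

```bash
python3 - <<'E'
from h import *
a=cv2.imread('pics/side0.png')
cv2.imwrite('pics/cc.png',cv2.resize(a[200:420,150:480],None,fx=2.4,fy=2.4,interpolation=cv2.INTER_CUBIC))
E
```

```text
(no output)
```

View pics/cc.png

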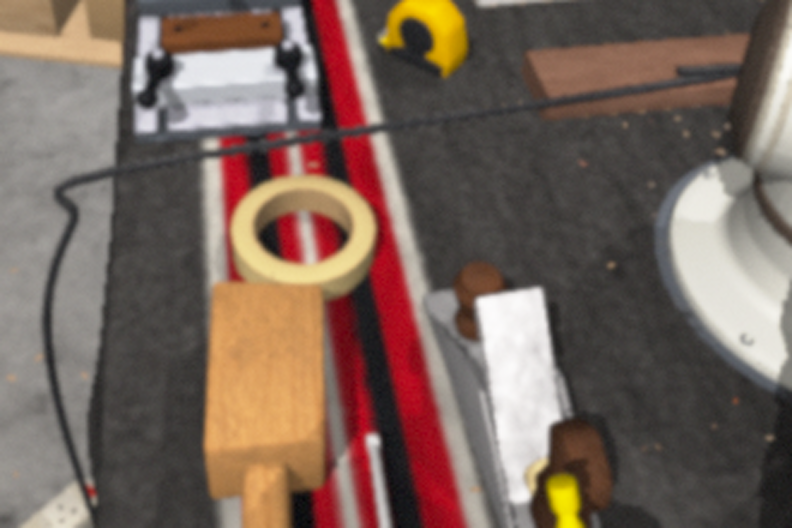

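Emit:
{"op": "carry_out", "data": {
  "rows": [
    [[0, 0, 7.92], [0, 0, 0], 0],
    [[0, 0, 7.92], [0, 0, 0], 0],
    [[0, 0, 7.92], [0, 0, 0], 0],
    [[0, 0, 7.92], [0, 0, 0], 0],
    [[0, 0, 7.92], [0, 0, 0], 0],
    [[0, 0, 7.92], [0, 0, 0], 0],
    [[0, 0, 7.92], [0, 0, 0], 0]
  ]
}}

```text
time: 0.8
ee_pos: [0.1791, 0.5199, 0.2498]
tcp_rot: [-3.141, 0.001, 1.836]
force: [-0.3, 0.1, 0.0]
width: -0.0001
finger_force: 0.0
```

Emit:
{"op": "carry_out", "data": {
  "rows": [
    [[0, 0, 0], [-46, 9, 0], 0],
    [[0, 0, 0], [-46, 9, 0], 0],
    [[0, 0, 0], [-46, 9, 0], 0],
    [[0, 0, 0], [-46, 9, 0], 0],
    [[0, 0, 0], [-46, 9, 0], 0],
    [[0, 0, 0], [-46, 9, 0], 0],
    [[0, 0, 0], [-46, 9, 0], 0],
    [[0, 0, 0], [-46, 9, 0], 0]
  ]
}}

```text
time: 1.6
ee_pos: [0.3474, 0.183, 0.2502]
tcp_rot: [3.141, -0.0, 1.843]
force: [1.2, 0.3, 0.3]
width: 0.0002
finger_force: 0.0
```

Emit:
{"op": "carry_out", "data": {
  "rows": [
    [[0, 0, 0], [-46, 9, 0], 0],
    [[0, 0, 0], [-46, 9, 0], 0],
    [[0, 0, 0], [-46, 9, 0], 0],
    [[0, 0, 0], [-46, 9, 0], 0],
    [[0, 0, 0], [-46, 9, 0], 0],
    [[0, 0, 0], [-46, 9, 0], 0]
  ]
}}

```text
time: 2.2
ee_pos: [0.4735, -0.0687, 0.2501]
tcp_rot: [-3.142, -0.0, 1.842]
force: [0.7, 1.2, 0.9]
width: 0.0001
finger_force: 0.0
```

```bash
cat > st.py <<'E'
from h import *
o=monitor.get_obs(); a=.27153; R=np.array([[np.cos(a),-np.sin(a)],[np.sin(a),np.cos(a)]])
j=R.T@(o['ee_pos'][:2]-[.50196,-.17078])*1e3
f=R.T@o['force'][:2]
print('t',round(o['time'],2),'jig',j.round(1),'z',(o['ee_pos'][2]*1e3).round(1),'rpy',o['tcp_rot'].round(3),'Fjig',f.round(1),o['force'][2].round(1),'w',o['width'].round(4))
E
python3 st.py; python3 -c "
from h import *
snap('top','t1')
i=cv2.imread('pics/t1.png');cv2.imwrite('pics/t1c.png',cv2.resize(i[60:300,120:400],None,fx=2.5,fy=2.5))"
```

```text
Traceback (most recent call last):
  File "st.py", line 5, in <module>
    print('t',round(o['time'],2),'jig',j.round(1),'z',(o['ee_pos'][2]*1e3).round(1),'rpy',o['tcp_rot'].round(3),'Fjig',f.round(1),o['force'][2].round(1),'w',o['width'].round(4))
                                                                                                                                                             ^^^^^^^^^^^^^^^^
AttributeError: 'float' object has no attribute 'round'
```

View pics/t1c.png

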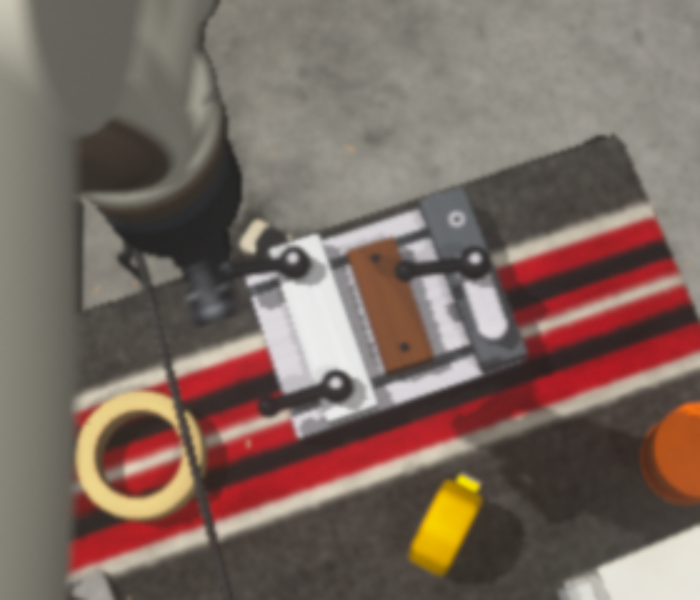

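Emit:
{"op": "carry_out", "data": {
  "rows": [
    [[0, 0, 0], [0, 0, 45], 0],
    [[0, 0, 0], [0, 0, 45], 0],
    [[0, 0, 0], [0, 0, 45], 0],
    [[0, 0, 0], [0, 0, 40], 0],
    [[0, 0, 0], [0, 0, 24], 0],
    [[0, 0, 0], [0, 0, 10], 0],
    [[0, 0, 0], [0, 0, 0], 0]
  ]
}}

```text
time: 2.95
ee_pos: [0.4724, -0.0665, 0.0403]
tcp_rot: [-3.139, -0.001, 1.842]
force: [-0.4, -0.1, 0.4]
width: -0.0
finger_force: 0.0
```

```bash
sed -i "s/o\['force'\]\[2\].round(1)/round(float(o['force'][2]),1)/; s/o\['width'\].round(4)/round(float(o['width']),4)/; s/(o\['ee_pos'\]\[2\]\*1e3).round(1)/round(float(o['ee_pos'][2])*1e3,1)/" st.py; python3 st.py
```

```text
t 2.95 jig [ -0.5 108.4] z 40.3 rpy [-3.139e+00 -1.000e-03  1.842e+00] Fjig [-0.4  0. ] 0.4 w -0.0
```

Emit:
{"op": "carry_out", "data": {
  "rows": [
    [[0, 0, 0], [-10, 0, 0], 0],
    [[0, 0, 0], [-10, 0, 0], 0],
    [[0, 0, 0], [-8, 0, 0], 0],
    [[0, 0, 0], [-8, 0, 0], 0],
    [[0, 0, 0], [-8, 0, 0], 0],
    [[0, 0, 0], [-6, 0, 0], 0],
    [[0, 0, 0], [-5, 0, 0], 0],
    [[0, 0, 0], [-5, 0, 0], 0]
  ]
}}

```text
time: 3.75
ee_pos: [0.4903, -0.1247, 0.0426]
tcp_rot: [3.139, -0.001, 1.842]
force: [0.2, 6.2, 4.6]
width: 0.0001
finger_force: 3.1
```

```bash
python3 st.py
```

```text
t 3.75 jig [ 1.1 47.5] z 42.6 rpy [ 3.139e+00 -1.000e-03  1.842e+00] Fjig [1.9 5.9] 4.6 w 0.0001
```

Emit:
{"op": "carry_out", "data": {
  "rows": [
    [[0, 0, 0], [-3, 0, 0], 0],
    [[0, 0, 0], [-3, 0, 0], 0],
    [[0, 0, 0], [-2, 0, 0], 0],
    [[0, 0, 0], [-2, 0, 0], 0],
    [[0, 0, 0], [-1, 0, 0], 0],
    [[0, 0, 0], [0, 0, 0], 0]
  ]
}}

```text
time: 4.35
ee_pos: [0.4931, -0.1347, 0.0425]
tcp_rot: [3.139, -0.002, 1.843]
force: [0.4, 10.1, 3.6]
width: -0.0002
finger_force: 4.4
```

```bash
python3 st.py
```

```text
t 4.35 jig [ 1.1 37.2] z 42.5 rpy [ 3.139e+00 -2.000e-03  1.843e+00] Fjig [3.1 9.7] 3.6 w -0.0002
```

Emit:
{"op": "carry_out", "data": {
  "rows": [
    [[0, 0, 0], [-1, 0, 0], 0],
    [[0, 0, 0], [-1, 0, 0], 0],
    [[0, 0, 0], [-1, 0, 0], 0],
    [[0, 0, 0], [0, 0, 0], 0]
  ]
}}

```text
time: 4.75
ee_pos: [0.4932, -0.1349, 0.0426]
tcp_rot: [3.139, -0.008, 1.844]
force: [-4.9, 25.2, 11.7]
width: -0.0
finger_force: 12.9
```

```bash
python3 st.py
```

```text
t 4.75 jig [ 1.1 36.9] z 42.6 rpy [ 3.139 -0.008  1.844] Fjig [ 2.1 25.6] 11.7 w -0.0
```

Emit:
{"op": "carry_out", "data": {
  "rows": [
    [[0, 0, 0], [-1, 0, 0], 0],
    [[0, 0, 0], [0, 0, 0], 0],
    [[0, 0, 0], [15, 0, 0], 0],
    [[0, 0, 0], [5, 0, -40], 0],
    [[0, 0, 0], [0, -10, -40], 0],
    [[0, 0, 0], [0, -38, 0], 0],
    [[0, 0, 0], [0, -40, 0], 0],
    [[0, 0, 0], [0, 0, 0], 0]
  ]
}}

```text
time: 5.55
ee_pos: [0.4005, -0.1445, 0.1224]
tcp_rot: [3.141, 0.001, 1.84]
force: [0.6, -0.9, 0.7]
width: -0.0001
finger_force: 0.0
```

```bash
python3 st.py; python3 -c "
from h import *
snap('top','t2');snap('side','s2')
i=cv2.imread('pics/t2.png')[120:250,190:350];j=cv2.imread('pics/s2.png')[160:270,190:310]
cv2.imwrite('pics/t2c.png',np.hstack([cv2.resize(i,(400,325),interpolation=2),cv2.resize(j,(355,325),interpolation=2)]))"
```

```text
t 5.55 jig [-90.7  52.6] z 122.4 rpy [3.141e+00 1.000e-03 1.840e+00] Fjig [ 0.3 -1.1] 0.7 w -0.0001
```

View pics/t2c.png

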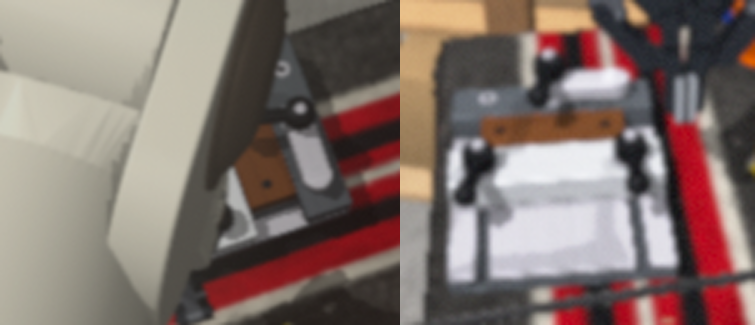

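Emit:
{"op": "carry_out", "data": {
  "rows": [
    [[0, 0, 0], [0, 0, 30], 0],
    [[0, 0, 0], [0, 0, 26], 0],
    [[0, 0, 0], [0, 0, 0], 0],
    [[0, 0, 0], [0, 8, 0], 0],
    [[0, 0, 0], [0, 8, 0], 0],
    [[0, 0, 0], [3, 8, 0], 0],
    [[0, 0, 0], [3, 8, 0], 0],
    [[0, 0, 0], [3, 7, 0], 0]
  ]
}}

```text
time: 6.45
ee_pos: [0.4391, -0.1238, 0.0657]
tcp_rot: [3.142, 0.001, 1.842]
force: [-3.3, -3.7, 0.5]
width: 0.0003
finger_force: 2.2
```

```bash
python3 st.py
```

```text
t 6.45 jig [-47.9  62.1] z 65.7 rpy [3.142e+00 1.000e-03 1.842e+00] Fjig [-4.2 -2.7] 0.5 w 0.0003
```

Emit:
{"op": "carry_out", "data": {
  "rows": [
    [[0, 0, 0], [-5, 6, 0], 0],
    [[0, 0, 0], [-5, 5, 0], 0],
    [[0, 0, 0], [-5, 5, 0], 0],
    [[0, 0, 0], [-6, 4, 0], 0],
    [[0, 0, 0], [-6, 4, 0], 0],
    [[0, 0, 0], [-5, 3, 0], 0],
    [[0, 0, 0], [-3, 0, 0], 0],
    [[0, 0, 0], [0, 0, 0], 0]
  ]
}}

```text
time: 7.25
ee_pos: [0.4741, -0.1512, 0.0653]
tcp_rot: [3.141, 0.001, 1.842]
force: [-0.4, 0.6, -0.5]
width: 0.0002
finger_force: 0.1
```

```bash
python3 st.py
```

```text
t 7.25 jig [-21.6  26.4] z 65.3 rpy [3.141e+00 1.000e-03 1.842e+00] Fjig [-0.2  0.6] -0.5 w 0.0002
```

Emit:
{"op": "carry_out", "data": {
  "rows": [
    [[0, 0, 0], [-1.5, 0, 0], 0],
    [[0, 0, 0], [-1.5, 0, 0], 0],
    [[0, 0, 0], [-1.5, 0, 0], 0],
    [[0, 0, 0], [0, 0, 0], 0]
  ]
}}

```text
time: 7.65
ee_pos: [0.4743, -0.1522, 0.0653]
tcp_rot: [3.141, -0.006, 1.844]
force: [-3.7, 19.6, 4.2]
width: 0.0
finger_force: 9.8
```

```bash
python3 st.py
```

```text
t 7.65 jig [-21.7  25.3] z 65.3 rpy [ 3.141 -0.006  1.844] Fjig [ 1.7 19.9] 4.2 w 0.0
```

Emit:
{"op": "carry_out", "data": {
  "rows": [
    [[0, 0, 0], [15, 0, 0], 0],
    [[0, 0, 0], [16, 0, 0], 0],
    [[0, 0, 0], [0, 21, 0], 0],
    [[0, 0, 0], [0, 21, 0], 0],
    [[0, 0, 0], [0, 8, 0], 0],
    [[0, 0, 0], [0, 8, 0], 0],
    [[0, 0, 0], [3, 8, 0], 0],
    [[0, 0, 0], [3, 8, 0], 0]
  ]
}}

```text
time: 8.45
ee_pos: [0.5359, -0.0995, 0.0652]
tcp_rot: [-3.14, 0.0, 1.841]
force: [-2.1, -1.7, -0.0]
width: 0.0005
finger_force: 1.6
```

```bash
python3 st.py
```

```text
t 8.45 jig [51.8 59.6] z 65.2 rpy [-3.14   0.     1.841] Fjig [-2.5 -1.1] -0.0 w 0.0005
```

Emit:
{"op": "carry_out", "data": {
  "rows": [
    [[0, 0, 0], [2, 9, 0], 0],
    [[0, 0, 0], [-4, 6, 0], 0],
    [[0, 0, 0], [-5, 5, 0], 0],
    [[0, 0, 0], [-5, 5, 0], 0],
    [[0, 0, 0], [-6, 4, 0], 0],
    [[0, 0, 0], [-6, 4, 0], 0],
    [[0, 0, 0], [-5, 3, 0], 0],
    [[0, 0, 0], [-4, 0, 0], 0]
  ]
}}

```text
time: 9.25
ee_pos: [0.5804, -0.1218, 0.0652]
tcp_rot: [3.141, -0.001, 1.842]
force: [-0.8, 11.5, -1.2]
width: 0.0003
finger_force: 6.9
```

Emit:
{"op": "carry_out", "data": {
  "rows": [
    [[0, 0, 0], [-1.5, 0, 0], 0],
    [[0, 0, 0], [-1.5, 0, 0], 0],
    [[0, 0, 0], [0, 0, 0], 0]
  ]
}}

```text
time: 9.55
ee_pos: [0.5804, -0.1221, 0.0651]
tcp_rot: [3.141, -0.006, 1.844]
force: [-1.9, 16.4, 0.8]
width: -0.0001
finger_force: 8.6
```

```bash
python3 st.py
```

```text
t 9.55 jig [88.7 25.9] z 65.1 rpy [ 3.141 -0.006  1.844] Fjig [ 2.5 16.3] 0.8 w -0.0001
```

Emit:
{"op": "carry_out", "data": {
  "rows": [
    [[0, 0, 0], [12, 0, 0], 0],
    [[0, 0, 0], [0, 0, -40], 0],
    [[0, 0, 0], [0, 0, -40], 0],
    [[0, 0, 0], [0, 0, 0], 0]
  ]
}}

```text
time: 9.95
ee_pos: [0.5798, -0.1137, 0.1517]
tcp_rot: [3.133, 0.005, 1.842]
force: [0.3, 0.4, 0.3]
width: 0.0002
finger_force: 0.0
```

```bash
python3 st.py; python3 - <<'E'
from h import *
a,b=load('top0'),load('side0')
print('base',[ray(b,*p,0)[:2].round(3) for p in[(347,198),(437,190)]])
for z in(.15,.2,.25): print(z,[ray(a,*p,z)[:2].round(3) for p in[(447,253),(357,293),(410,410)]],[ray(b,*p,z)[:2].round(3) for p in[(337,107),(350,130),(443,125)]])
E
```

```text
t 9.95 jig [90.3 34.1] z 151.7 rpy [3.133 0.005 1.842] Fjig [0.4 0.4] 0.3 w 0.0002
base [array([ 0.274, -0.322]), array([ 0.045, -0.397])]
0.15 [array([ 0.322, -0.47 ]), array([ 0.264, -0.304]), array([ 0.065, -0.376])] [array([ 0.32 , -0.535]), array([ 0.283, -0.391]), array([ 0.051, -0.465])]
0.2 [array([ 0.316, -0.45 ]), array([ 0.263, -0.296]), array([ 0.078, -0.363])] [array([ 0.319, -0.406]), array([ 0.286, -0.28 ]), array([ 0.083, -0.344])]
0.25 [array([ 0.311, -0.431]), array([ 0.262, -0.288]), array([ 0.09, -0.35])] [array([ 0.318, -0.277]), array([ 0.29 , -0.169]), array([ 0.115, -0.224])]
```

Emit:
{"op": "carry_out", "data": {
  "rows": [
    [[0, 0, 0], [-37, -35, 0], 0],
    [[0, 0, 0], [-37, -35, 0], 0],
    [[0, 0, 0], [-37, -35, 0], 0],
    [[0, 0, 0], [-37, -35, 0], 0],
    [[0, 0, 0], [0, 0, 30], 0],
    [[0, 0, 0], [0, 0, 30], 0],
    [[0, 0, 0], [0, 0, 28], 0],
    [[0, 0, 0], [0, 0, 0], 0]
  ]
}}

```text
time: 10.75
ee_pos: [0.4827, -0.2911, 0.0536]
tcp_rot: [-3.138, 0.001, 1.84]
force: [2.1, -4.9, -3.2]
width: -0.0002
finger_force: 2.6
```

```bash
python3 st.py
```

```text
t 10.75 jig [ -50.8 -110.7] z 53.6 rpy [-3.138e+00  1.000e-03  1.840e+00] Fjig [ 0.7 -5.3] -3.2 w -0.0002
```

Emit:
{"op": "carry_out", "data": {
  "rows": [
    [[0, 0, 0], [-2, 0, -10], 0],
    [[0, 0, 0], [0, 0, 0], 0],
    [[0, 0, 0], [7, -1, 0], 0],
    [[0, 0, 0], [7, 0, 0], 0],
    [[0, 0, 0], [8, -4, 0], 0],
    [[0, 0, 0], [8, -4, 0], 0],
    [[0, 0, 0], [7, -4, 0], 0],
    [[0, 0, 0], [0, 0, 0], 0]
  ]
}}

```text
time: 11.55
ee_pos: [0.4617, -0.2591, 0.0682]
tcp_rot: [3.141, 0.002, 1.843]
force: [-2.5, -1.4, 4.0]
width: -0.0004
finger_force: 3.1
```

```bash
python3 st.py
```

```text
t 11.55 jig [-62.5 -74.3] z 68.2 rpy [3.141e+00 2.000e-03 1.843e+00] Fjig [-2.8 -0.7] 4.0 w -0.0004
```

Emit:
{"op": "carry_out", "data": {
  "rows": [
    [[0, 0, 0], [3, 2, 4], 0],
    [[0, 0, 0], [8, 5, 0], 0],
    [[0, 0, 0], [8, 6, 0], 0],
    [[0, 0, 0], [6, 6, 0], 0],
    [[0, 0, 0], [6, 6, 0], 0],
    [[0, 0, 0], [5, 6, 0], 0],
    [[0, 0, 0], [0, 0, 0], 0]
  ]
}}

```text
time: 12.25
ee_pos: [0.4826, -0.2163, 0.0637]
tcp_rot: [-3.141, 0.001, 1.843]
force: [-1.2, -2.5, 3.1]
width: 0.0001
finger_force: 1.7
```

```bash
python3 st.py
```

```text
t 12.25 jig [-30.9 -38.7] z 63.7 rpy [-3.141e+00  1.000e-03  1.843e+00] Fjig [-1.8 -2.1] 3.1 w 0.0001
```

Emit:
{"op": "carry_out", "data": {
  "rows": [
    [[0, 0, 0], [3, 3, 0], 0],
    [[0, 0, 0], [0, 2, 0], 0],
    [[0, 0, 0], [0, 2, 0], 0],
    [[0, 0, 0], [0, 0, 0], 0]
  ]
}}

```text
time: 12.65
ee_pos: [0.4866, -0.2117, 0.0631]
tcp_rot: [-3.138, -0.001, 1.842]
force: [-10.0, -3.0, 7.0]
width: 0.0003
finger_force: 5.2
```

```bash
python3 st.py
```

```text
t 12.65 jig [-25.7 -35.3] z 63.1 rpy [-3.138e+00 -1.000e-03  1.842e+00] Fjig [-10.4  -0.2] 7.0 w 0.0003
```

Emit:
{"op": "carry_out", "data": {
  "rows": [
    [[0, 0, 0], [0, 1.5, 0], 0],
    [[0, 0, 0], [0, 1, 0], 0],
    [[0, 0, 0], [0, 0, 0], 0]
  ]
}}

```text
time: 12.95
ee_pos: [0.4871, -0.2115, 0.0631]
tcp_rot: [-3.134, -0.001, 1.841]
force: [-21.2, -5.0, 12.1]
width: -0.0
finger_force: 11.1
```

```bash
python3 st.py
```

```text
t 12.95 jig [-25.2 -35.3] z 63.1 rpy [-3.134e+00 -1.000e-03  1.841e+00] Fjig [-21.7   0.9] 12.1 w -0.0
```

Emit:
{"op": "carry_out", "data": {
  "rows": [
    [[0, 0, 0], [0, -10, 0], 0],
    [[0, 0, 0], [0, 0, -45], 0],
    [[0, 0, 0], [0, 0, -45], 0],
    [[0, 0, 0], [-5, 37, 0], 0],
    [[0, 0, 0], [-5, 37, 0], 0],
    [[0, 0, 0], [0, 0, 35], 0],
    [[0, 0, 0], [0, 0, 32], 0],
    [[0, 0, 0], [0, 0, 0], 0]
  ]
}}

```text
time: 13.75
ee_pos: [0.5527, -0.2022, 0.0813]
tcp_rot: [-3.136, -0.005, 1.843]
force: [-0.8, -0.2, -1.0]
width: 0.0002
finger_force: 0.0
```

```bash
python3 st.py; python3 -c "
from h import *
snap('side','s3')
j=cv2.imread('pics/s3.png')[130:270,190:330]
cv2.imwrite('pics/s3c.png',cv2.resize(j,(560,560),interpolation=2))"
```

```text
t 13.75 jig [ 40.5 -43.9] z 81.3 rpy [-3.136 -0.005  1.843] Fjig [-0.8  0.1] -1.0 w 0.0002
```

View pics/s3c.png

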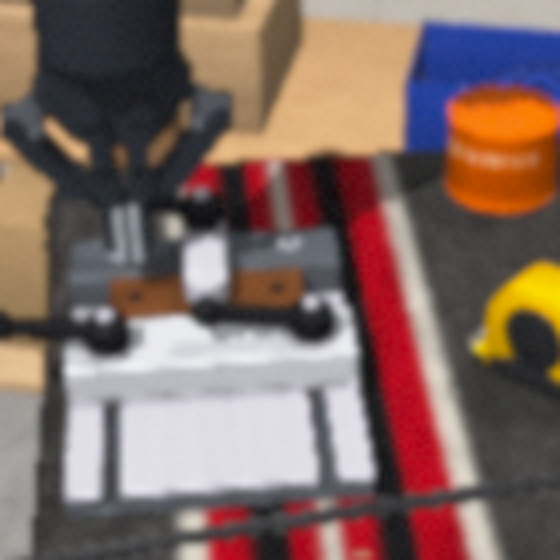

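Emit:
{"op": "carry_out", "data": {
  "rows": [
    [[0, 0, 0], [-7, 1, 0], 0],
    [[0, 0, 0], [-7, 1, 0], 0],
    [[0, 0, 0], [-7, 2, 0], 0],
    [[0, 0, 0], [-7, 4, 0], 0],
    [[0, 0, 0], [-7, 4, 0], 0],
    [[0, 0, 0], [-7, 4, 0], 0],
    [[0, 0, 0], [-6, -4, 0], 0],
    [[0, 0, 0], [-6, -5, 0], 0]
  ]
}}

```text
time: 14.6
ee_pos: [0.5768, -0.2542, 0.0863]
tcp_rot: [3.141, 0.0, 1.843]
force: [3.2, 1.9, -0.0]
width: 0.0004
finger_force: 1.3
```

```bash
python3 st.py
```

```text
t 14.6 jig [  49.7 -100.4] z 86.3 rpy [3.141 0.    1.843] Fjig [3.5 0.9] -0.0 w 0.0004
```

Emit:
{"op": "carry_out", "data": {
  "rows": [
    [[0, 0, 0], [-5, -6, 0], 0],
    [[0, 0, 0], [-6, -6, 0], 0],
    [[0, 0, 0], [-6, -6, 0], 0],
    [[0, 0, 0], [-6, -6, 0], 0],
    [[0, 0, 0], [0, -3, 0], 0],
    [[0, 0, 0], [0, 0, 0], 0]
  ]
}}

```text
time: 15.2
ee_pos: [0.5556, -0.2837, 0.0865]
tcp_rot: [-3.141, 0.0, 1.841]
force: [-0.3, 0.9, 0.6]
width: 0.0
finger_force: 0.8
```

```bash
python3 st.py
```

```text
t 15.2 jig [  21.4 -123.2] z 86.5 rpy [-3.141  0.     1.841] Fjig [-0.   0.9] 0.6 w 0.0
```

Emit:
{"op": "carry_out", "data": {
  "rows": [
    [[0, 0, 0], [0, -1.5, 0], 0],
    [[0, 0, 0], [0, -1.5, 0], 0],
    [[0, 0, 0], [0, -1, 0], 0],
    [[0, 0, 0], [0, 0, 0], 0]
  ]
}}

```text
time: 15.6
ee_pos: [0.5525, -0.2842, 0.0864]
tcp_rot: [3.141, 0.0, 1.842]
force: [2.3, 1.3, 0.5]
width: -0.0002
finger_force: 1.1
```

```bash
python3 st.py
```

```text
t 15.6 jig [  18.3 -122.9] z 86.4 rpy [3.141 0.    1.842] Fjig [2.6 0.6] 0.5 w -0.0002
```

Force is still only lever friction (2.6 N), so keep going to the stop.

Emit:
{"op": "carry_out", "data": {
  "rows": [
    [[0, 0, 0], [0, -1.5, 0], 0],
    [[0, 0, 0], [0, -1, 0], 0],
    [[0, 0, 0], [0, -1, 0], 0],
    [[0, 0, 0], [0, 0, 0], 0]
  ]
}}

```text
time: 16.0
ee_pos: [0.5512, -0.2844, 0.0867]
tcp_rot: [3.137, 0.0, 1.844]
force: [12.9, 5.2, -1.3]
width: 0.0
finger_force: 6.2
```

```bash
python3 st.py
```

```text
t 16.0 jig [  17.  -122.7] z 86.7 rpy [3.137 0.    1.844] Fjig [13.8  1.5] -1.3 w 0.0
```

Emit:
{"op": "carry_out", "data": {
  "rows": [
    [[0, 0, 0], [0, -1, 0], 0],
    [[0, 0, 0], [0, 0, 0], 0],
    [[0, 0, 0], [0, 15, 0], 0],
    [[0, 0, 0], [0, 5, -40], 0],
    [[0, 0, 0], [0, 0, -45], 0],
    [[0, 0, 0], [0, 0, -45], 0],
    [[0, 0, 0], [0, 0, 0], 0],
    [[0, 0, 0], [0, 0, 0], 0]
  ]
}}

```text
time: 16.8
ee_pos: [0.5676, -0.2805, 0.2173]
tcp_rot: [3.141, 0.002, 1.842]
force: [0.1, 0.2, -0.9]
width: 0.0002
finger_force: 0.0
```

```bash
python3 st.py; python3 -c "
from h import *
snap('side','s4');snap('top','t4')
j=cv2.imread('pics/s4.png')[160:270,190:310];i=cv2.imread('pics/t4.png')[110:250,190:350]
cv2.imwrite('pics/s4c.png',np.hstack([cv2.resize(j,(400,366),interpolation=2),cv2.resize(i,(400,366),interpolation=2)]))"
```

```text
t 16.8 jig [  33.8 -123.3] z 217.3 rpy [3.141e+00 2.000e-03 1.842e+00] Fjig [0.2 0.2] -0.9 w 0.0002
```

View pics/s4c.png

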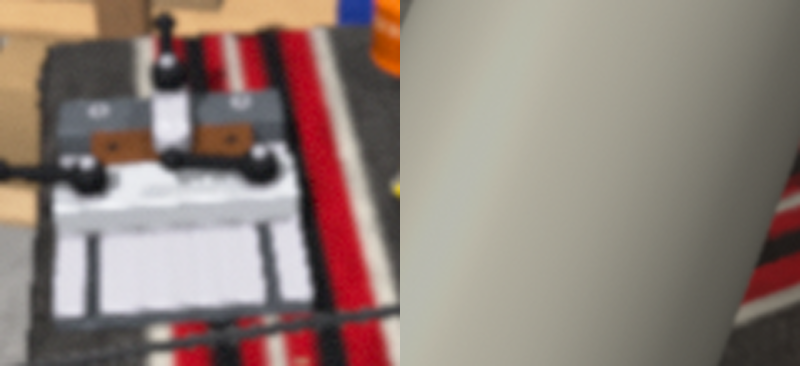

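The side view shows the blank flush and both jaw levers along the jaw. The strap lies square across the blank, with its lever pointing straight away from the nose (about (166,45)). The arm is clear.

```bash
python3 -c "
from h import *
print(ticket.finish_job())"
```

```text
the job is handed in; nothing more can be done
None
```

The blank is clamped square against the stop, both jaw levers, the strap and its lever were pushed until they stopped, and the job is handed in at about 17 s; the hand-in gave no verdict.

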